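# Feel for the hidden release of the relay test fixture and open its lid

## Robot

A 6-joint arm with a two-finger parallel gripper is mounted at the origin on a cart in front of the work surface, level with it; the furniture and walls round the work are solid. World frame = base frame: x ahead of the robot, y to its left, z up, the work surface at z = 0. Lengths are in m, angles in rad, forces in N, time in s.
With the tool pointing down it reaches from about 0.3 to 0.875 m from the base axis. Payload 6.4 kg.
Tool frame: the origin (TCP) lies midway between the tips of the shut fingers; the grasp point (between the pads) lies 19 mm behind it; z points along the fingers, y is the line along which they close (so a half turn about z gives the same grasp; the last joint's range is limited). The gripper opens to 88 mm and grips with 3 to 60 N. Pads are 18 mm wide; open, the fingers measure 123 mm over their backs; the gripper's body (75 mm by 187 mm) begins 45 mm behind the grasp point.
Start: joints at [1.092, 0.181, 1.607, -0, 1.354, -0.206], TCP at [0.155, 0.554, 0.239] pointing down, gripper open.
Joint ranges: [-2.99, 2.99], [-0.89, 2.07], [0.3, 2.58], [-1.14, 4.28], [0, 2.63], [-3.12, 3.12]. Speed limits (rad/s): [2.57, 2.57, 3.01, 3.14, 3.14, 3.14].

## Interface

Orientations are given as a unit quaternion [x, y, z, w].
In Python, from bench import * gives the robot as it stands.
- The arm moves only by the tool apply_moves, never from a script. Its argument "deltas" is one flat list of numbers, 7 for each row, row after row: the shift along the tool's x, y, z in m, then the turn, a rotation vector about the tool's x, y, z in degrees, then the opening in per cent of the stroke, from 0 (shut) to 100 (fully open). In form: [x, y, z, wx, wy, wz, gripper, x, y, z, wx, wy, wz, gripper, ...]. A call has 1 to 12 rows; each row shifts and turns the commanded pose from where the row before left it, along the tool's axes as they then stand; what a row does not reach is not made up. A row lasts 1/12 s, in which the tool goes at most 41.7 mm and 7.16 degrees, less where a joint would pass 70% of its speed; a pose out of reach is approached as far as the arm can. A call is refused whole if a number of a shift passes 0.0417 or a number of a turn 7.16, either way. A call with a gripper value outside its range is refused whole. The fingers move at their own pace and stop on an object; "newtons" is the grip in N (left out, the last holds). Time passes only in rows, so rows that do not move let the fingers close. It gives the time, the measured TCP pose, the force, the opening and the grip force at its end, in the units of the state.
- read_state(): the state, without advancing time (a new reading comes with each control period).
- camera(name): name is "side" or "top"; returns the picture (400x640x3 uint8, red, green, blue); there is no depth.
- camera_params(name): a dict with "mtx" (3x3 intrinsics, pixels), "k1" (the pictures are not rectified: a ray, as slopes to the right and down, at radius r is drawn at 1 + k1 r^2 times it, then the intrinsics apply), "rvec" (rotation vector, rad) and "tvec" (3), from world to camera coordinates, as OpenCV has them. Camera axes: x right, y down, z forward; pixel columns grow to the right and rows downward; lengths in m; the calibration is good to about 2 mm. A picture is of the moment at which its call begins. camera_params takes no time and is no camera call.
- hand_in(): hands the job in; it is judged then, once.
The state is a dict: "t": time; "q": joint angles; "dq": joint speeds; "effort": joint torques, N m; "tool_pos": TCP position; "orientation": TCP orientation; "ft_force": force on the tool from outside, world axes, zero at the start; "torque": the same for the moment, N m; "opening": opening from 0.0 (shut) to 1.0 (fully open); "grip_force": force on a finger pad.
Only numpy, scipy, OpenCV 4.12 (cv2) and the standard library are available. Lean on these libraries where they do the work, as an engineer would, in place of code of your own. Each camera call takes 0.05 s, during which the arm holds its last target. There are 200 camera calls.

## Task

Open the relay test fixture so that its sockets can be loaded. Its release is a notch out of sight in the black floor of the finger channel behind the front guard rail, and which of the four floor sections has it differs from fixture to fixture: slide a fingertip along the channel until you feel the notch, and press down inside it until the latch lets go and the lid pops ajar. Then push the lid by its front edge, with a finger, over past upright so that it stays fully open, without forcing it. Nothing needs to be gripped or picked up: leave the other things on the bench where they are.

Things in the scene. Friction and masses are not known exactly. Their poses are not given: they have to be found in the camera images.
- test_fixture: Relay test fixture, a grey and aluminium box fixed to the bench, 178 mm deep (x), 238 wide (y), 64 high. Origin: centre of its underside; x to its rear (away from the robot when unturned), y to its left, z up. Front guard rail: x = -90 to -80 mm, 64 mm high, full width. Finger channel behind it: x = -80 to -48, y = -104 to 104 mm, its ends 64 mm high, its back wall 50.5 mm. Then the lid.
- channel (a point): Middle of the finger channel at floor height: x -64, y 0, z 34 mm in the fixture's frame, same axes. The flat black floor is four equal sections, 52 mm long, centred at y = -78, -26, 26, 78 mm. Three are solid; one, different each time, is the notch: 50 mm long, as wide as the channel (32), its bottom, the release key, 10 mm below the floor. This point does not tell which.
- release_key (a joint): Tilt of the sprung release key in the notch, rad: 0 at rest, 0.28 fully pressed; springs back. It hinges along the rear (x = -40 mm in the fixture's frame), so pressing down mid-notch with a fingertip sinks it 4 to 7 mm with 2 to 6 N. The latch lets go at about 0.16 to 0.2.
- lid (a joint): Opening of the lid, rad: 0 shut and latched, 1.9 fully open on its stop. Grey with a clear window, 128 mm from hinge to front edge, 234 wide, 6 thick. When the latch lets go, plungers pop it ajar to about 0.9, or as far as a gripper above lets it. Past upright (1.57) its weight carries it slowly to the stop; let go earlier it falls back to ajar. Swinging it takes under 2 N at its front edge.
- hinge (a point): Middle of the lid's hinge line, fixed to the fixture: x 84, y 0, z 55 mm in its frame; the line runs along the fixture's y.
- lid_edge (a point): Middle of the lid's front edge, half-way through its thickness: when shut at x -44, y 0, z 55 mm in the fixture's frame; moves with the lid, rising and going back as it opens.
- tweezers_black: Bystander, not to be moved: black tweezers, 116 mm long, 10 mm high, standing on the bench. Origin at the centre of its underside.
- part_loose_0: Bystander, not to be moved: loose black relay, 24x20x8 mm, standing on the bench. Origin at the centre of its underside.
- part_loose_1: Bystander, not to be moved: loose black relay, 24x20x8 mm, standing on the bench. Origin at the centre of its underside.
- loupe: Bystander, not to be moved: black eye loupe, 38 mm wide, 28 mm high, standing on the bench. Origin at the centre of its underside.
- solder_spool: Bystander, not to be moved: solder spool with blue flanges, 53 mm wide, 40 mm high, standing on the bench. Origin at the centre of its underside.
- jar_grease: Bystander, not to be moved: small white jar with black cap, 38 mm wide, 40 mm high, standing on the bench. Origin at the centre of its underside.
- reject_bin: Bystander, not to be moved: small red open bin, 112x75x47 mm, standing on the bench. Origin at the centre of its underside.

How it is judged:
By the outcome, as a careful person would: the job done as asked, in the order asked, and still so for the second after the job is handed in, with the robot touching nothing.
It also fails if it takes over 64 s, if anything falls off the work surface, if the arm or the gripper's body presses on something with over 40 N, if the wrist force passes 120 N, or if a joint passes its speed limit or range.

## Working session

There is one attempt and no reset: what is moved stays moved. The work goes in short steps, Python scripts to look and compute and a tool call to move; the robot and the scene stay as the last step left them, time stands still between calls to the robot, and variables do not carry over. Pictures are saved under pics/ and viewed, at most 11 in all, crops included, and the job is handed in when it is done.

Besides the shell and the picture viewer there is one more tool, called after ">>>" as name(argument=value, ...) on one line, values as JSON. apply_moves: Moves the arm, as the interface text tells. Its arguments: {"type":"object","properties":{"deltas":{"type":"array"},"newtons":{"type":"number"}},"required":["deltas"]}

```bash
mkdir -p pics; python3 - <<'E'
from bench import *
import cv2,numpy as np
for n in("top","side"):
    cv2.imwrite(f"pics/{n}0.png",camera(n)[:,:,::-1]); p=camera_params(n); print(n,p)
    R=cv2.Rodrigues(np.array(p["rvec"],float))[0]; print(-R.T@np.array(p["tvec"]).ravel())
print(read_state())
E
```

```text
top {'mtx': array([[464.41555323,   0.        , 319.75751891],
       [  0.        , 464.41555323, 200.19895508],
       [  0.        ,   0.        ,   1.        ]]), 'k1': -0.05161288408094414, 'rvec': array([ 2.13237982, -2.14322527,  0.19766913]), 'tvec': array([0.01987516, 0.56218964, 1.44711927])}
[0.307361   0.03717928 1.52143134]
side {'mtx': array([[516.98338846,   0.        , 315.58762169],
       [  0.        , 516.98338846, 198.18877879],
       [  0.        ,   0.        ,   1.        ]]), 'k1': 0.04513750656037394, 'rvec': array([ 2.15540025, -0.56983796,  0.30887168]), 'tvec': array([-0.47855365,  0.23643134,  1.7063947 ])}
[-0.21913887 -1.29019497  1.21822467]
{'t': 0.1, 'q': array([ 1.09169670e+00,  1.81448318e-01,  1.60785805e+00,  1.19632890e-06,
        1.35379826e+00, -2.06272077e-01]), 'dq': array([-9.41408279e-05, -2.26401804e-03, -6.89448952e-04, -7.13267623e-04,
        8.11779006e-05, -4.51326271e-04]), 'effort': array([-2.12037457e-05, -4.34818697e+01, -3.42697656e+01,  7.04634539e-02,
        3.39351268e-02, -2.96197823e-05]), 'tool_pos': array([0.15468851, 0.55332627, 0.23793474]), 'orientation': array([ 1.35991177e-01,  9.90709760e-01, -7.11837198e-04, -2.54576337e-04]), 'ft_force': array([ 0.29005974, -0.26199168,  0.24406471]), 'torque': array([-0.01634623, -0.04203934, -0.05548516]), 'grip_force': 0.0, 'opening': 0.998934954622977}
```

View pics/top0.png

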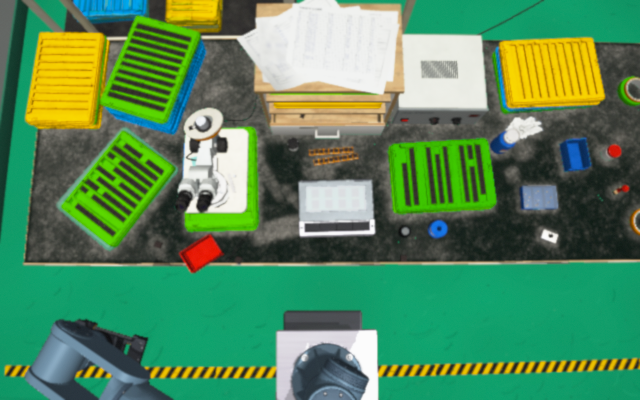

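View pics/side0.png

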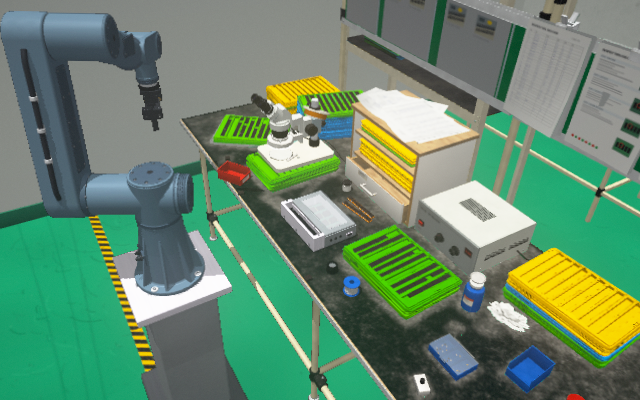

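The top view shows the fixture at about cols 299–375, rows 181–236, with the black channel near row 228. The loupe and spool are to its right (405–438, 230), and the red bin is at (200, 253). Next I'll measure its corners.

```bash
cat > h.py <<'E'
from bench import *
import cv2,numpy as np
from scipy.spatial.transform import Rotation as Ro
def cast(n,uv,z):
    p=camera_params(n);R=cv2.Rodrigues(np.array(p["rvec"],float))[0];t=np.array(p["tvec"]).ravel()
    d=cv2.undistortPoints(np.array(uv,float).reshape(-1,1,2),p["mtx"],np.array([p["k1"],0,0,0.]))[:,0]
    d=np.c_[d,np.ones(len(d))]@R; c=-R.T@t
    return c+d*((z-c[2])/d[:,2])[:,None]
def proj(n,P):
    p=camera_params(n);return cv2.projectPoints(np.array(P,float).reshape(-1,1,3),np.array(p["rvec"],float),np.array(p["tvec"],float),p["mtx"],np.array([p["k1"],0,0,0.]))[0][:,0]
E
python3 - <<'E'
from h import *
im=cv2.imread("pics/top0.png")
big=cv2.resize(im[170:250,285:445],None,fx=5,fy=5,interpolation=cv2.INTER_CUBIC);cv2.imwrite("pics/crop0.png",big)
h=cv2.cvtColor(im,cv2.COLOR_BGR2HSV)
m=((h[...,2]>120)&(h[...,1]<60)).astype(np.uint8); s=np.zeros_like(m);s[176:245,290:384]=m[176:245,290:384]
s=cv2.morphologyEx(s,cv2.MORPH_OPEN,np.ones((2,2)))
c=max(cv2.findContours(s,0,2)[0],key=cv2.contourArea);r=cv2.minAreaRect(c);b=cv2.boxPoints(r);print(r,b)
print(cast("top",b,0.064))
E
```

```text
((336.81561279296875, 208.54811096191406), (55.862918853759766, 77.05426788330078), 88.36341857910156) [[297.50647 181.72838]
 [374.5293  179.52773]
 [376.12476 235.36784]
 [299.10193 237.5685 ]]
[[ 0.61992138  0.08820875  0.064     ]
 [ 0.62633966 -0.15941293  0.064     ]
 [ 0.44633785 -0.1597531   0.064     ]
 [ 0.4406824   0.08285605  0.064     ]]
```

View pics/crop0.png

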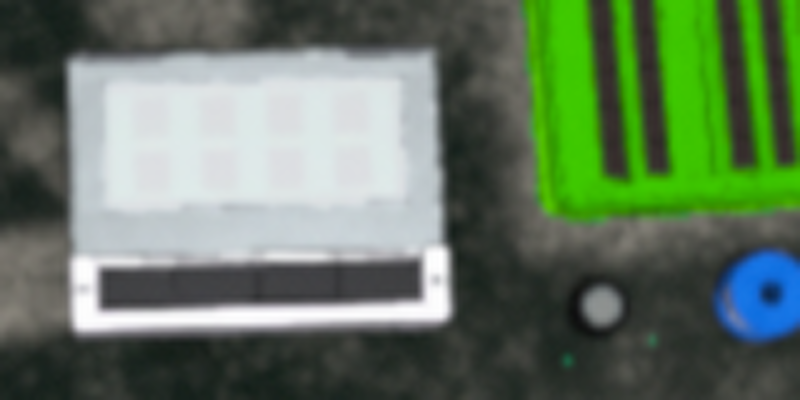

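```bash
python3 - <<'E'
from h import *
o=np.array([285,170])
f=lambda pts,z:cast("top",np.array(pts)/5.+o-0.4,z)
for nm,pts,z in(("wall x-48",[(100,267),(420,259)],.0505),("rail rear x-80",[(100,310),(420,300)],.064),("back x84+",[(68,55),(436,48)],.058),("lidfront",[(72,250),(442,244)],.058),("rail front",[(75,332),(452,320)],.064),("rail front z0",[(75,332),(452,320)],0)):
    a=f(pts,z); d=a[0]-a[1]; print(nm,a.round(4).tolist(),a.mean(0).round(4),"w",np.linalg.norm(d).round(4),"yaw",np.degrees(np.arctan2(-d[0],d[1])).round(2))
im=cv2.imread("pics/side0.png");cv2.imwrite("pics/side_c.png",cv2.resize(im[180:255,270:365],None,fx=7,fy=7,interpolation=cv2.INTER_CUBIC))
E
```

```text
wall x-48 [[0.4883, 0.0658, 0.0505], [0.4925, -0.1386, 0.0505]] [ 0.4904 -0.0364  0.0505] w 0.2045 yaw 1.17
rail rear x-80 [[0.4594, 0.0656, 0.064], [0.4647, -0.1364, 0.064]] [ 0.4621 -0.0354  0.064 ] w 0.202 yaw 1.51
back x84+ [[0.6249, 0.0862, 0.058], [0.6288, -0.1514, 0.058]] [ 0.6268 -0.0326  0.058 ] w 0.2376 yaw 0.93
lidfront [[0.4983, 0.0834, 0.058], [0.5011, -0.152, 0.058]] [ 0.4997 -0.0343  0.058 ] w 0.2355 yaw 0.67
rail front [[0.4456, 0.0813, 0.064], [0.4519, -0.1563, 0.064]] [ 0.4488 -0.0375  0.064 ] w 0.2377 yaw 1.53
rail front z0 [[0.4517, 0.0832, 0.0], [0.4583, -0.1648, 0.0]] [ 0.455  -0.0408  0.    ] w 0.2482 yaw 1.53
```

View pics/side_c.png

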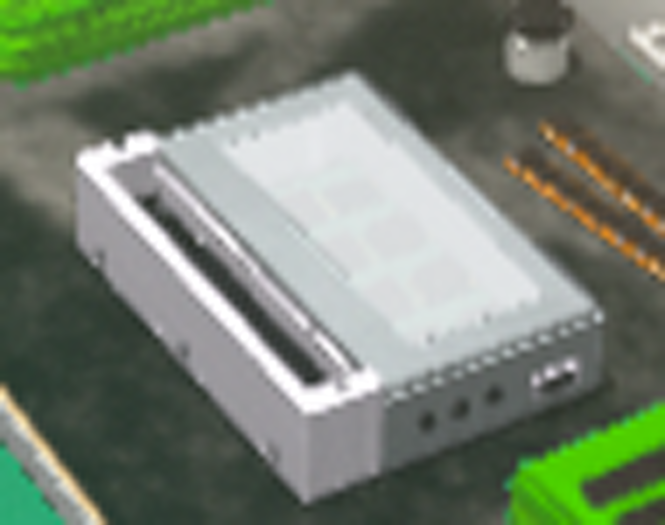

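```bash
python3 - <<'E'
from h import *
a=cast("side",[(313.6,237.9),(281.1,202.9)],.064);b=cast("side",[(356.4,224.6),(320.3,190)],.058)
th=np.radians(1.2);R=np.array([[np.cos(th),-np.sin(th)],[np.sin(th),np.cos(th)]]);o=np.array([.540,-.0345])
for w,l in zip(np.r_[a,b],[(-90,-119),(-90,119),(84,-117),(84,117)]): print(w.round(4),(w[:2]-R@np.array(l)/1e3).round(4))
for y in(-78,-26,0,26,78): print(y,(o+R@np.array([-.064,y/1e3])).round(4))
s=read_state();T=Ro.from_quat(s["orientation"]);G=Ro.from_euler("z",1.2,degrees=True)*Ro.from_quat([0,1,0,0])
print("turn",np.degrees((T.inv()*G).as_rotvec()).round(2))
for P in([.476,-.036,.15],):
  print("d in goal frame",G.inv().apply(np.array(P)-s["tool_pos"]).round(4))
E
```

```text
[ 0.4553 -0.1534  0.064 ] [ 0.5428 -0.0325]
[0.4481 0.0738 0.064 ] [ 0.5405 -0.0433]
[ 0.626 -0.159  0.058] [ 0.5395 -0.0437]
[0.6202 0.0813 0.058 ] [ 0.5387 -0.0374]
-78 [ 0.4776 -0.1138]
-26 [ 0.4766 -0.0618]
0 [ 0.476  -0.0358]
26 [ 0.4755 -0.0098]
78 [0.4744 0.0421]
turn [ -0.08  -0.03 -16.83]
d in goal frame [-0.3089 -0.5959  0.0879]
```

>>> apply_moves(deltas=[0,0,0,0,0,-5.6,0,0,0,0,0,0,-5.6,0,0,0,0,0,0,-5.6,0,-0.0206,-0.0346,0,0,0,0,0,-0.0206,-0.0346,0,0,0,0,0,-0.0206,-0.0346,0,0,0,0,0,-0.0206,-0.0346,0,0,0,0,0,-0.0206,-0.0346,0,0,0,0,0,-0.0206,-0.0346,0,0,0,0,0,-0.0206,-0.0346,0,0,0,0,0,-0.0206,-0.0346,0,0,0,0,0,-0.0206,-0.0346,0,0,0,0,0])

```text
t: 1.1
tool_pos: [0.3469, 0.2444, 0.2386]
orientation: [-0.01, 1.0, 0.0, 0.0]
ft_force: [0.8, 0.6, -0.0]
opening: 0.118
grip_force: 0.0
```

>>> apply_moves(deltas=[-0.0206,-0.0346,0,0,0,0,0,-0.0206,-0.0346,0,0,0,0,0,-0.0206,-0.0346,0,0,0,0,0,-0.0206,-0.0346,0,0,0,0,0,-0.0206,-0.0346,0,0,0,0,0,-0.0206,-0.0346,0,0,0,0,0,0,0,0.03,0,0,0,0,0,0,0.03,0,0,0,0,0,0,0.03,0,0,0,0,0,0,0.03,0,0,0,0,0,0,0,0,0,0,0,0,0,0,0,0,0,0])

```text
t: 2.1
tool_pos: [0.4729, 0.0414, 0.1175]
orientation: [-0.01, 1.0, 0.0, -0.002]
ft_force: [0.2, 0.0, 1.1]
opening: 0.006
grip_force: 0.0
```

```bash
cat > st.py <<'E'
from h import *
def fx():
    s=read_state();th=np.radians(1.2);d=s["tool_pos"]-np.array([.540,-.036,0])
    T=Ro.from_quat(s["orientation"]);G=Ro.from_euler("z",1.2,degrees=True)*Ro.from_quat([0,1,0,0])
    f=Ro.from_euler("z",-1.2,degrees=True).apply(d)*1e3
    print("t",round(s["t"],2),"fixture mm",f.round(1),"F",np.array(s["ft_force"]).round(2),"open",round(s["opening"],3),"turn left",np.degrees((T.inv()*G).as_rotvec()).round(2))
E
python3 - <<'E'
from st import *
fx()
cv2.imwrite("pics/top1.png",cv2.resize(camera("top")[170:250,285:445,::-1],None,fx=5,fy=5,interpolation=cv2.INTER_CUBIC))
cv2.imwrite("pics/side1.png",cv2.resize(camera("side")[150:255,250:380,::-1],None,fx=5,fy=5,interpolation=cv2.INTER_CUBIC))
E
```

```text
t 2.1 fixture mm [-65.4  78.8 117.5] F [0.21 0.03 1.12] open 0.006 turn left [ 0.05 -0.25 -0.04]
```

View pics/side1.png

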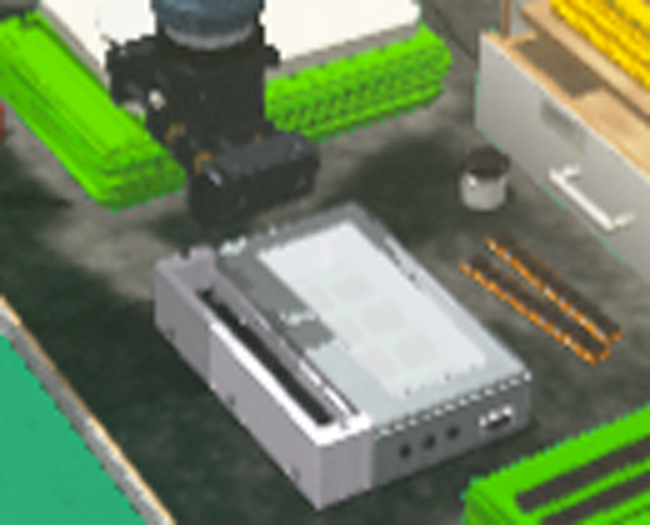

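The side crop shows the shut fingers above the left end of the channel (about 220, 220), and the channel is clear. I'll descend.

>>> apply_moves(deltas=[0,0,0.02,0,0,0,0,0,0,0.02,0,0,0,0,0,0,0.015,0,0,0,0,0,0,0.01,0,0,0,0,0,0,0.006,0,0,0,0,0,0,0.004,0,0,0,0,0,0,0.003,0,0,0,0,0,0,0,0,0,0,0])

```text
t: 2.87
tool_pos: [0.4749, 0.0411, 0.0411]
orientation: [-0.01, 1.0, -0.0, 0.0]
ft_force: [-0.4, -0.5, -0.3]
opening: 0.009
grip_force: 0.0
```

>>> apply_moves(deltas=[0,0,0.002,0,0,0,0,0,0,0.002,0,0,0,0,0,0,0,0,0,0,0])

```text
t: 3.12
tool_pos: [0.4745, 0.0412, 0.0367]
orientation: [-0.01, 1.0, -0.0, 0.0]
ft_force: [0.4, -0.3, -0.1]
opening: 0.006
grip_force: 0.0
```

>>> apply_moves(deltas=[0,0,0.002,0,0,0,0,0,0,0.001,0,0,0,0,0,0,0,0,0,0,0])

```text
t: 3.37
tool_pos: [0.4743, 0.0412, 0.0335]
orientation: [-0.01, 1.0, 0.0, -0.0]
ft_force: [-0.3, -0.5, 0.9]
opening: 0.003
grip_force: 0.0
```

>>> apply_moves(deltas=[0,0,0.001,0,0,0,0,0,0,0,0,0,0,0])

```text
t: 3.53
tool_pos: [0.4744, 0.0412, 0.0326]
orientation: [-0.01, 1.0, -0.0, -0.0]
ft_force: [0.5, 0.1, -0.2]
opening: 0.005
grip_force: 0.0
```

>>> apply_moves(deltas=[0,0,0.001,0,0,0,0,0,0,0.001,0,0,0,0,0,0,0.001,0,0,0,0,0,0,0,0,0,0,0])

```text
t: 3.87
tool_pos: [0.4743, 0.0412, 0.0295]
orientation: [-0.01, 1.0, 0.0, -0.0]
ft_force: [0.6, 0.4, -0.0]
opening: 0.004
grip_force: 0.0
```

The tip is 4.5 mm below floor level with no contact, so this section is the notch. I'll press in small steps.

>>> apply_moves(deltas=[0,0,0.002,0,0,0,0,0,0,0.002,0,0,0,0,0,0,0.001,0,0,0,0,0,0,0,0,0,0,0])

```text
t: 4.2
tool_pos: [0.4742, 0.0412, 0.0244]
orientation: [-0.01, 1.0, 0.0, -0.0]
ft_force: [0.6, -0.5, -0.6]
opening: 0.004
grip_force: 0.0
```

>>> apply_moves(deltas=[0,0,0.001,0,0,0,0,0,0,0.001,0,0,0,0,0,0,0,0,0,0,0])

```text
t: 4.45
tool_pos: [0.4739, 0.0412, 0.0225]
orientation: [-0.01, 1.0, 0.0, -0.001]
ft_force: [-3.2, -0.4, 3.3]
opening: 0.008
grip_force: 1.7
```

>>> apply_moves(deltas=[0,0,0.001,0,0,0,0,0,0,0.001,0,0,0,0,0,0,0,0,0,0,0])

```text
t: 4.7
tool_pos: [0.4735, 0.0412, 0.0204]
orientation: [-0.01, 1.0, -0.0, -0.001]
ft_force: [-5.3, -0.2, 5.7]
opening: 0.005
grip_force: 3.2
```

```bash
python3 - <<'E'
from st import *
fx()
a=cv2.resize(camera("side")[150:255,250:380,::-1],None,fx=5,fy=5,interpolation=cv2.INTER_CUBIC)
cv2.imwrite("pics/side2.png",a)
E
```

```text
t 4.7 fixture mm [-64.9  78.6  20.4] F [-5.35 -0.21  5.72] open 0.005 turn left [ 0.   -0.12 -0.01]
```

View pics/side2.png

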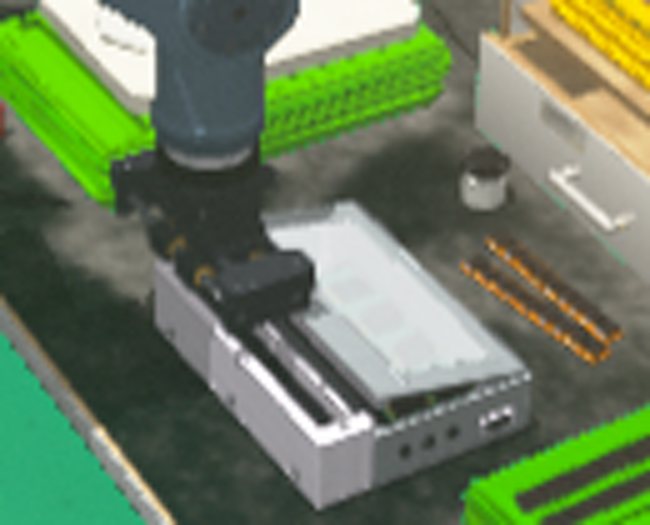

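The latch has let go: the lid's front edge is raised (about 380, 395) and is held down by the gripper body. I'll go straight up out of the channel, then back towards the robot.

>>> apply_moves(deltas=[0,0,-0.004,0,0,0,0,0,0,-0.008,0,0,0,0,0,0,-0.012,0,0,0,0,0,0,-0.014,0,0,0,0,0,0,-0.014,0,0,0,0,0.01,0,-0.008,0,0,0,0,0.02,0,-0.004,0,0,0,0,0.025,0,0,0,0,0,0,0.025,0,0,0,0,0,0,0.02,0,0,0,0,0,0,0,0,0,0,0,0,0])

```text
t: 5.67
tool_pos: [0.3711, 0.0397, 0.0844]
orientation: [-0.01, 1.0, 0.0, -0.001]
ft_force: [-0.3, -0.4, 0.7]
opening: 0.001
grip_force: 0.0
```

```bash
python3 - <<'E'
from st import *
fx()
a=cv2.resize(camera("side")[150:255,250:380,::-1],None,fx=5,fy=5,interpolation=cv2.INTER_CUBIC)
cv2.imwrite("pics/side3.png",a)
E
```

```text
t 5.67 fixture mm [-167.2   79.3   84.4] F [-0.29 -0.38  0.74] open 0.001 turn left [ 0.03 -0.12 -0.02]
```

View pics/side3.png

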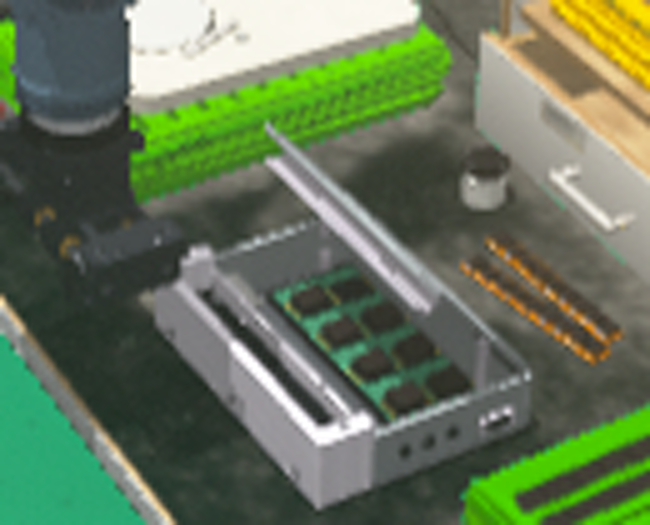

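The lid is ajar at about 0.9, with its front edge running from (268, 125) to (435, 300). I'll rise, centre on the edge and approach it from the front.

>>> apply_moves(deltas=[0,-0.02,-0.02,0,0,0,0,0,-0.02,-0.02,0,0,0,0,0,-0.02,-0.016,0,0,0,0,0,-0.02,0,0,0,0,0,-0.025,0,0,0,0,0,0,-0.03,0,0,0,0,0,0,-0.03,0,0,0,0,0,0,-0.025,0,0,0,0,0,0,-0.02,0,0,0,0,0,0,-0.01,0,0,0,0,0,0,0,0,0,0,0,0,0])

```text
t: 6.63
tool_pos: [0.5186, -0.0383, 0.1411]
orientation: [-0.01, 1.0, -0.0, 0.001]
ft_force: [-0.3, -0.9, 0.1]
opening: 0.003
grip_force: 0.0
```

>>> apply_moves(deltas=[-0.006,0,0,0,0,0,0,-0.006,0,0,0,0,0,0,-0.006,0,0,0,0,0,0,-0.006,0,0,0,0,0,0,0,0,0,0,0,0,0])

```text
t: 7.05
tool_pos: [0.5383, -0.0375, 0.1419]
orientation: [-0.01, 1.0, -0.0, -0.003]
ft_force: [-14.2, 0.1, 15.9]
opening: 0.006
grip_force: 9.4
```

```bash
python3 - <<'E'
from st import *
fx()
a=cv2.resize(camera("side")[150:255,250:380,::-1],None,fx=5,fy=5,interpolation=cv2.INTER_CUBIC)
cv2.imwrite("pics/side4.png",a)
E
```

```text
t 7.05 fixture mm [ -1.7  -1.5 141.9] F [-14.15   0.14  15.92] open 0.006 turn left [ 0.   -0.33 -0.  ]
```

View pics/side4.png

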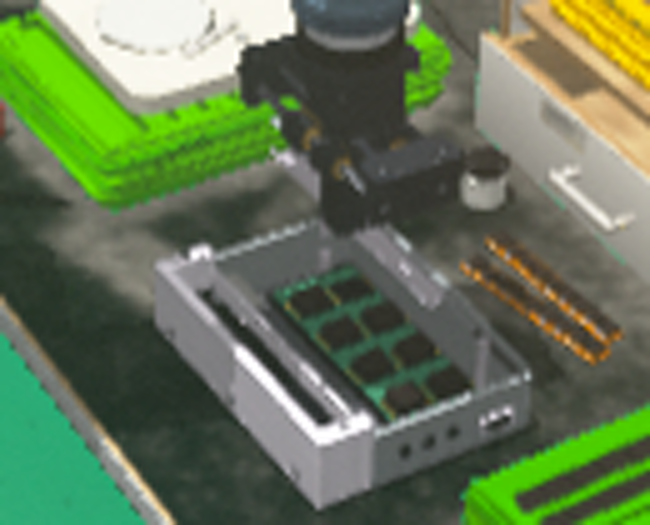

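The +z, −x force means the tip is bearing radially on the lid's front lip instead of underneath it. I'll back off, go lower, and push on the lip with the finger's vertical face.

>>> apply_moves(deltas=[0.01,0,0,0,0,0,0,0.02,0,0,0,0,0,0,0,0,0.012,0,0,0,0,0,0,0.012,0,0,0,0,0,0,0,0,0,0,0])

```text
t: 7.52
tool_pos: [0.5086, -0.0378, 0.1151]
orientation: [-0.01, 1.0, 0.0, -0.001]
ft_force: [-0.8, 0.1, -0.1]
opening: 0.003
grip_force: 0.0
```

>>> apply_moves(deltas=[-0.008,0,0,0,0,0,0,-0.006,0,0,0,0,0,0,-0.004,0,0,0,0,0,0,-0.003,0,0,0,0,0,0,-0.003,0,0,0,0,0,0,0,0,0,0,0,0,0])

```text
t: 8.02
tool_pos: [0.535, -0.0376, 0.117]
orientation: [-0.01, 1.0, -0.0, 0.001]
ft_force: [-1.5, 0.1, 0.9]
opening: 0.002
grip_force: 0.6
```

>>> apply_moves(deltas=[-0.003,0,0,0,0,0,0,-0.003,0,0,0,0,0,0,-0.003,0,0,0,0,0,0,0,0,0,0,0,0,0])

```text
t: 8.35
tool_pos: [0.5439, -0.0375, 0.1168]
orientation: [-0.01, 1.0, -0.0, 0.001]
ft_force: [-0.7, -0.1, -0.5]
opening: 0.006
grip_force: 0.3
```

```bash
python3 - <<'E'
from st import *
fx()
a=cv2.resize(camera("side")[150:255,250:380,::-1],None,fx=5,fy=5,interpolation=cv2.INTER_CUBIC)
cv2.imwrite("pics/side5.png",a)
E
```

```text
t 8.35 fixture mm [  3.9  -1.6 116.8] F [-0.7  -0.09 -0.52] open 0.006 turn left [-0.01  0.07 -0.03]
```

View pics/side5.png

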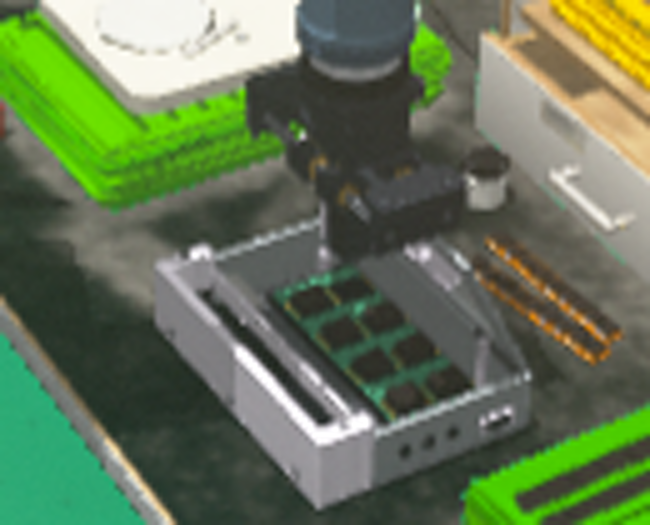

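The lid is following under about 1 N (its lip end is now near 440, 262). I'll keep pushing and rise with the edge.

>>> apply_moves(deltas=[-0.004,0,-0.004,0,0,0,0,-0.004,0,-0.004,0,0,0,0,-0.004,0,-0.004,0,0,0,0,-0.004,0,-0.004,0,0,0,0,-0.004,0,-0.002,0,0,0,0,-0.004,0,-0.002,0,0,0,0,-0.004,0,-0.002,0,0,0,0,0,0,0,0,0,0,0])

```text
t: 9.07
tool_pos: [0.5722, -0.037, 0.1393]
orientation: [-0.01, 1.0, -0.0, 0.001]
ft_force: [-0.7, 0.5, 0.7]
opening: 0.006
grip_force: 0.1
```

>>> apply_moves(deltas=[-0.004,0,-0.002,0,0,0,0,-0.004,0,-0.002,0,0,0,0,-0.004,0,-0.002,0,0,0,0,-0.004,0,-0.002,0,0,0,0,-0.004,0,-0.001,0,0,0,0,0,0,0,0,0,0,0])

```text
t: 9.57
tool_pos: [0.5921, -0.0366, 0.1482]
orientation: [-0.01, 1.0, -0.0, 0.001]
ft_force: [0.2, 0.1, 0.4]
opening: 0.008
grip_force: 0.0
```

>>> apply_moves(deltas=[-0.004,0,0,0,0,0,0,-0.004,0,0,0,0,0,0,-0.004,0,0,0,0,0,0,-0.004,0,0,0,0,0,0,-0.004,0,0,0,0,0,0,0,0,0,0,0,0,0])

```text
t: 10.07
tool_pos: [0.6119, -0.0361, 0.1477]
orientation: [-0.01, 1.0, -0.0, 0.0]
ft_force: [-0.2, 0.5, 0.0]
opening: 0.011
grip_force: 0.0
```

```bash
python3 - <<'E'
from st import *
fx()
a=cv2.resize(camera("side")[150:255,250:380,::-1],None,fx=5,fy=5,interpolation=cv2.INTER_CUBIC)
cv2.imwrite("pics/side6.png",a)
E
```

```text
t 10.07 fixture mm [ 71.9  -1.6 147.7] F [-0.18  0.53  0.  ] open 0.011 turn left [-0.01  0.04 -0.03]
```

View pics/side6.png

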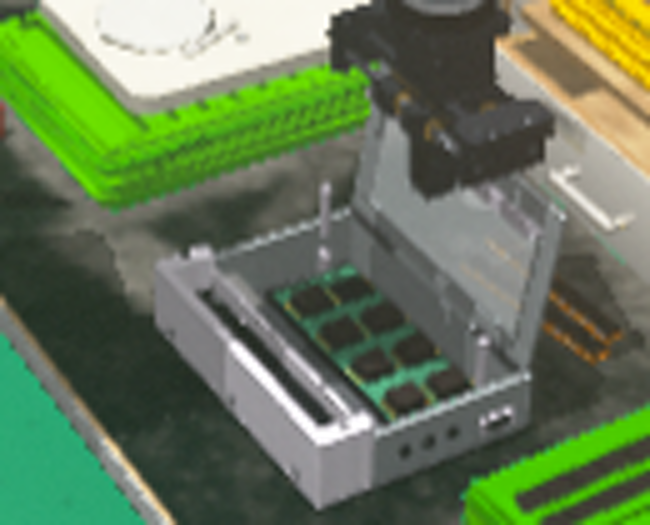

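The lid looks about upright (right side from 527, 370 to 560, 210). I'll push a little further, then withdraw.

>>> apply_moves(deltas=[-0.004,0,0,0,0,0,0,-0.004,0,0,0,0,0,0,-0.004,0,0,0,0,0,0,-0.003,0,0,0,0,0,0,0,0,0,0,0,0,0,0,0,0,0,0,0,0,0,0,0,0,0,0,0,0,0,0,0,0,0,0])

```text
t: 10.78
tool_pos: [0.6259, -0.0357, 0.1477]
orientation: [-0.01, 1.0, 0.0, -0.0]
ft_force: [-1.2, 0.3, 0.0]
opening: 0.007
grip_force: 0.0
```

```bash
python3 - <<'E'
from st import *
fx()
R=Ro.from_euler("z",1.2,degrees=True)
for th in(1.4,1.57,1.75,1.9):
    P=np.array([.54,-.036,0])+R.apply(np.array([[84,-117,55],[84-128*np.cos(th),-117,55+128*np.sin(th)]])/1e3)
    print(th,((proj("side",P)-[250,150])*5).round().tolist())
E
```

```text
t 10.78 fixture mm [ 85.9  -1.5 147.7] F [-1.21  0.31  0.02] open 0.007 turn left [ 0.   -0.01 -0.03]
1.4 [[526.0, 370.0], [511.0, 236.0]]
1.57 [[526.0, 370.0], [538.0, 224.0]]
1.75 [[526.0, 370.0], [565.0, 217.0]]
1.9 [[526.0, 370.0], [587.0, 214.0]]
```

The lid was already past upright, so it should now be at or near its stop. I'll withdraw straight back and check.

>>> apply_moves(deltas=[0.01,0,0,0,0,0,0,0.02,0,0,0,0,0,0,0.03,0,0,0,0,0,0,0.03,0,0,0,0,0,0,0.03,0,0,0,0,0,0,0.03,0,0,0,0,0,0,0.03,0,0,0,0,0,0,0.02,0,0,0,0,0,0,0,0,-0.03,0,0,0,0,0,0,-0.03,0,0,0,0,0,0,0,0,0,0,0,0,0,0,0,0,0,0])

```text
t: 11.78
tool_pos: [0.4273, -0.0403, 0.2097]
orientation: [-0.01, 1.0, -0.001, 0.002]
ft_force: [-0.2, 0.1, -1.1]
opening: 0.005
grip_force: 0.0
```

>>> apply_moves(deltas=[0,0,0,0,0,0,0,0,0,0,0,0,0,0,0,0,0,0,0,0,0,0,0,0,0,0,0,0,0,0,0,0,0,0,0,0,0,0,0,0,0,0,0,0,0,0,0,0,0,0,0,0,0,0,0,0,0,0,0,0,0,0,0,0,0,0,0,0,0,0,0,0,0,0,0,0,0,0,0,0,0,0,0,0])

```text
t: 12.78
tool_pos: [0.4261, -0.0398, 0.2078]
orientation: [-0.01, 1.0, -0.0, 0.0]
ft_force: [0.2, 0.3, 0.2]
opening: 0.001
grip_force: 0.0
```

```bash
python3 - <<'E'
from st import *
fx()
a=cv2.resize(camera("side")[150:255,250:380,::-1],None,fx=5,fy=5,interpolation=cv2.INTER_CUBIC)
cv2.imwrite("pics/side7.png",a)
E
```

```text
t 12.78 fixture mm [-113.9   -1.5  207.8] F [0.23 0.32 0.17] open 0.001 turn left [-0.    0.01 -0.03]
```

View pics/side7.png

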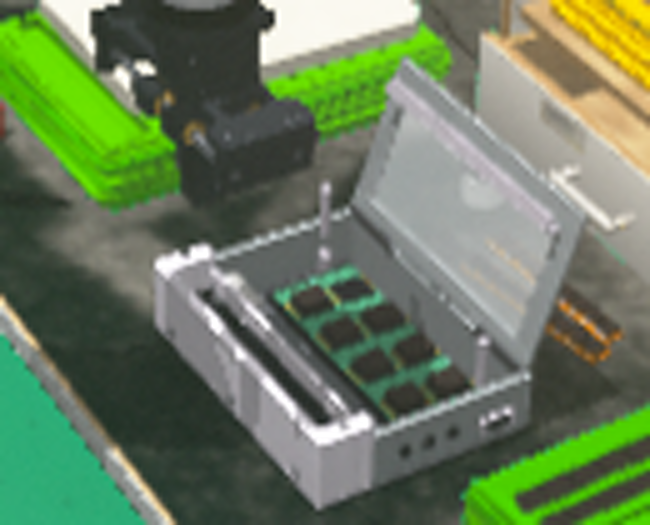

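The lid's front corner is at about (586, 212), which matches the 1.9 rad prediction of (587, 214). It is fully open and the arm is clear.

```bash
python3 -c "
from bench import *
print(hand_in())"
```

```text
the job is handed in; nothing more can be done
None
```

The fixture is open and handed in: the release notch was in the leftmost section, and the lid rests fully open on its stop with the arm clear; on the first push the fingertip briefly hit the lid's front lip (about 21 N), so I backed off and pushed from lower, after which the lid swung with about 1 N.

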